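# Close up the row of dishes on the banquet table

## Robot

A 6-joint arm with a two-finger parallel gripper is mounted at the origin on the work surface. World frame = base frame: x ahead of the robot, y to its left, z up, the work surface at z = 0. Lengths are in mm, angles in rad, forces in N, time in s.
With the tool pointing down it reaches from about 300 to 775 mm from the base axis. Payload 14.6 kg.
Tool frame: the origin (TCP) lies on the centre line of the jaws, within the pads' length; the fingertips stand ahead of it and the grasp point (between the pads) is the TCP (manip.tip_reach is the z of the fingertips in the tool frame, in mm); z points along the fingers, y is the direction in which the jaws open and shut (so a half turn about z gives the same grasp; the last joint's range is limited). The gripper opens to 94 mm and grips with 3 to 60 N. Pads are 16 mm wide; open, the fingers measure 119 mm over their backs; the gripper's body (75 mm by 177 mm) begins 78 mm behind the grasp point.
Start: joints at [-0.067, 0.3, 1.521, -0, 1.321, -0.067], TCP at [549.99, -0.002, 224.446] pointing down, gripper open.
Joint ranges: [-3.03, 3.03], [-0.79, 2.21], [0.23, 2.52], [-1.04, 4.18], [0, 3.07], [-2.55, 2.55]. Speed limits (rad/s): [2.22, 2.22, 2.57, 3.14, 3.14, 3.14].

## Interface

Orientations are given as [roll, pitch, yaw] about the fixed x, y, z axes, in that order (R = Rz(yaw) Ry(pitch) Rx(roll)).
In Python, from cell import manip, camera, search_frame, masks_of, tip_of gives the robot as it stands.
- The arm moves only by the tool send_rows, never from a script. Its argument "plan" is a list of rows, each an object with "travel": the shift along the tool's x, y, z in mm, a list of three; "delta_rot": the turn, a rotation vector about the tool's x, y, z in degrees, a list of three; "fingers": the gripper's target within -1 to 1 (shut at 1, half-way at 0, fully open at -1). In form: [{"travel": [dx, dy, dz], "delta_rot": [wx, wy, wz], "fingers": fingers}, ...]. A call has 1 to 20 rows; each row shifts and turns the commanded pose from where the row before left it, along the tool's axes as they then stand; what a row does not reach is not made up. A row lasts 1/8 s, in which the tool goes at most 62.5 mm and 10.7 degrees, less where a joint would pass 70% of its speed; a pose out of reach is approached as far as the arm can. A call is refused whole if a number of a shift passes 62.5 or a number of a turn 10.7, either way. A call with a gripper value outside its range is refused whole. The fingers move at their own pace and stop on an object; "grip_force" is the grip in N (left out, the last holds). Time passes only in rows, so rows that do not move let the fingers close. It gives the time, the measured TCP pose, the force and the opening at its end, in the units of the state.
- manip.read_state(): the state, without advancing time (a new reading comes with each control period).
- camera(name): name is "scene" or "side" or "wrist"; returns a dict with "color" (400x640x3 uint8, red, green, blue), "z_map" (400x640 float32, mm along the optical axis (not along the pixel's ray), 0 where there is no reading), "fov_y" (degrees; the focal length in pixels is half the picture's height over the tangent of half this angle, whatever the lens; pixels are square), "cx", "cy" (the principal point, pixels), "world_from_camera" (4x4, takes a point from camera to world coordinates); the wrist camera has in their place "tool_from_camera" (4x4, takes a point from camera to tool coordinates, whose origin is the TCP and whose axes are the flange's). Camera axes: x right, y up, looking along -z (the intrinsics and any distortion apply to the point x, -y, -z); pixel columns grow to the right and rows downward; lengths in mm; the calibration is good to about 2 mm. A picture is of the moment at which its call begins: read the wrist's pose just before it.
- manip.sign_off(): hands the job in, once; it reports no verdict.
Trained networks look in the newest picture that a camera, given by its name, has taken for a name from the list of things; names that differ only in an ending like _2 or _b are one class to them, and where a whole thing is asked for, a point or a joint stands for the part that bears it (a point fixed in the world has none). Each returns a list of dicts, best first, with "confidence" (0 to 1); they miss things now and then, are a little off and sometimes report something else, mostly with a low value. They report only what shows in the picture. A call takes as long as a camera call.
- search_frame(name, camera): "at" ([x, y, z] in mm, in the coordinates of the camera as it stood for that picture, good to about 4 mm: the middle of the surface that is visible of it).
- masks_of(name, camera): "region" (400x640 bool, what is visible of it).
- tip_of(name, camera): "at" ([x, y, z] in mm, in the coordinates of the camera as it stood for that picture, good to about 4 mm: a listed point, or the origin of a listed thing).
The state is a dict: "clock": time; "joints": joint angles; "qd": joint speeds; "effort": joint torques, N m; "eef_pos": TCP position; "eef_rot": TCP orientation; "wrist_force": force on the tool from outside, world axes, zero at the start; "moment": the same for the moment, N m; "finger_gap": finger opening in mm.
Only numpy, scipy, OpenCV 4.12 (cv2) and the standard library are available. Lean on these libraries where they do the work, as an engineer would, in place of code of your own. Each camera call takes 0.05 s, during which the arm holds its last target. There are 200 camera calls.

## Task

Push the loose rectangular dish of bread cubes back along the table until its long side is flat against the front of the wooden riser, then push it along the riser until its end meets the square lidded dish at the riser's end, so that it finishes snug against both. Only push it from outside with the fingers: do not grip it, lift it, tip it or reach over its rim into it, and leave the ramekins, spoon, bowl and spice pot where they are.

Things in the scene. Friction and masses are not known exactly. Their poses are not given: they have to be found in the camera images.
- dish: loose rectangular white dish full of toasted bread cubes, standing alone and askew on the table in front of the riser: 80 mm along its own x, 120 mm along its own y (the long way), walls 45 mm high, upright flat sides, about 0.3 to 0.6 kg, slides with friction of about 2 to 9 N. Origin: centre of its underside; z up.
- riser: low wooden riser bar fixed on the table, 70 mm (own x) by 520 mm (own y, its length) by 40 mm high. Origin: centre of its underside; own +x points away from the robot, so its flat front face is the plane own x = -35 mm. It does not move.
- stop: square-cornered white lidded dish, fixed, standing against the front face of the riser at one of its two ends (left or right, it varies): 80 mm deep (own x), 90 mm along the riser (own y), body 48 mm high, 65 mm with its lid and knob. Origin: centre of its underside, 75 mm in front of the riser's centre line; axes parallel to the riser's. The side that faces the middle of the riser is a flat upright face 45 mm from its origin.
- crock: round white lidded crock, fixed, in front of the riser at the end opposite the square one: 74 mm across, 64 mm high. Origin: centre of its underside. Not the one to line up with.
- ramekin_l: loose empty round white ramekin, 76 mm across, 48 mm high, in front of the riser near its left end; origin centre of underside; leave alone
- ramekin_r: the same kind of ramekin, near the riser's right end; leave alone
- spoon: brass spoon 160 mm long lying along the top of the riser; leave alone
- bowl: empty glass bowl 100 mm across, 50 mm high, on the robot's side of the table, to the left; leave alone
- pot: steel spice pot, 63 mm across, 56 mm high, on the robot's side of the table, to the right; leave alone

How it is judged:
By the outcome, as a careful person would: the job done as asked, in the order asked, and still so for the second after the job is handed in, with the robot touching nothing.
It also fails if it takes over 51 s, if anything falls off the work surface, if the arm or the gripper's body presses on something with over 40 N, if the wrist force passes 120 N, or if a joint passes its speed limit or range.

## Working session

There is one attempt and no reset: what is moved stays moved. The work goes in short steps, Python scripts to look and compute and a tool call to move; the robot and the scene stay as the last step left them, time stands still between calls to the robot, and variables do not carry over. Pictures are saved under pics/ and viewed, about 8 in all and at most 12, crops included, and the job is handed in when it is done.

Besides the shell and the picture viewer there is one more tool, called after "Emit:" as a command line: name --argument value ..., lists and objects as JSON in quotes. send_rows: Moves the arm, as the interface text tells. Its arguments: {"type":"object","properties":{"plan":{"type":"array"},"grip_force":{"type":"number"}},"required":["plan"]}

```bash
ls; mkdir -p pics; cat > h.py <<'E'
import numpy as np, cv2
from cell import manip, camera, search_frame, masks_of, tip_of
def cloud(c,T):
    h,w=c["z_map"].shape; f=h/2/np.tan(np.radians(c["fov_y"])/2)
    v,u=np.mgrid[:h,:w]; d=c["z_map"]
    P=np.stack([(u-c["cx"])/f*d,-(v-c["cy"])/f*d,-d],-1)
    return P@T[:3,:3].T+T[:3,3]
def tf(T,p): return T[:3,:3]@np.array(p)+T[:3,3]
def save(c,n): cv2.imwrite("pics/"+n,c["color"][:,:,::-1])
E
python3 - <<'E'
from h import *
print(manip.tip_reach, {k:v for k,v in manip.read_state().items() if k in("clock","eef_pos","eef_rot","finger_gap")})
for n in("scene","side"):
    c=camera(n); save(c,n+"0.png"); T=np.array(c["world_from_camera"]); P=cloud(c,T)
    print(n,T[:3,3].round(), [k for k in c])
    for o in("dish","riser","stop","crock","ramekin_l","ramekin_r","bowl","pot"):
        for g in tip_of(o,n)[:2]: print(o,"tip",tf(T,g["at"]).round(1),round(g["confidence"],2))
        for g in masks_of(o,n)[:1]:
            m=g["region"]&(c["z_map"]>0); Q=P[m]; Q=Q[Q[:,2]>8]
            if len(Q)<5: continue
            print("  mask",m.sum(),round(g["confidence"],2),"pct2/98",np.percentile(Q,[2,98],axis=0).round(0).tolist())
            if o in("dish","riser","stop"):
                zt=np.percentile(Q[:,2],95); S=Q[Q[:,2]>{"dish":39,"riser":36,"stop":42}[o]]
                print("  rect",cv2.minAreaRect(S[:,:2].astype(np.float32)),"zt",zt.round(1))
E
```

```text
pics
19.0 {'clock': 0.0, 'eef_pos': array([ 5.49763649e+02, -1.21116847e-03,  2.23885208e+02]), 'eef_rot': array([-3.14045215e+00, -3.90525842e-05,  1.57078941e+00]), 'finger_gap': 94.22179939506597}
scene [1210.  236.  744.] ['color', 'z_map', 'fov_y', 'cx', 'cy', 'world_from_camera']
  mask 2347 0.61 pct2/98 [[523.0, -22.0, 10.0], [632.0, 107.0, 47.0]]
  rect ((572.6082763671875, 41.1220588684082), (122.24050903320312, 83.3697738647461), 63.29726791381836) zt 46.4
riser tip [ 6.961e+02 -2.100e+00  5.000e-01] 0.57
  mask 9018 0.58 pct2/98 [[642.0, -246.0, 11.0], [765.0, 248.0, 43.0]]
  rect ((697.4727783203125, -2.876953125), (520.7584228515625, 75.82862854003906), 81.83653259277344) zt 42.2
stop tip [650.4 210.7   1.3] 0.62
  mask 1685 0.9 pct2/98 [[619.0, 169.0, 38.0], [695.0, 257.0, 65.0]]
  rect ((654.8773803710938, 211.3174285888672), (90.19381713867188, 78.08885955810547), 81.1812515258789) zt 61.6
crock tip [ 5.883e+02 -1.956e+02 -2.000e-01] 0.77
  mask 859 0.95 pct2/98 [[564.0, -222.0, 14.0], [628.0, -157.0, 64.0]]
ramekin_l tip [558.1 238.4   3.3] 0.73
ramekin_l tip [ 492.5
[... 1175 characters left out ...]
34378814697266) zt 56.3
crock tip [ 591.  -193.6   -4.2] 0.62
  mask 891 0.91 pct2/98 [[553.0, -230.0, 12.0], [619.0, -165.0, 62.0]]
ramekin_l tip [558.7 237.4  -2.6] 0.75
ramekin_l tip [ 4.944e+02 -1.828e+02  3.000e-01] 0.63
  mask 844 0.93 pct2/98 [[459.0, -219.0, 9.0], [527.0, -149.0, 48.0]]
ramekin_r tip [558.7 237.4  -2.6] 0.75
ramekin_r tip [ 4.944e+02 -1.828e+02  3.000e-01] 0.63
  mask 844 0.93 pct2/98 [[459.0, -219.0, 9.0], [527.0, -149.0, 48.0]]
bowl tip [333.4 243.8  -1.4] 0.82
  mask 755 0.74 pct2/98 [[290.0, 194.0, 9.0], [378.0, 287.0, 49.0]]
pot tip [722.3  88.   38. ] 0.69
pot tip [ 344.4 -266.9    0.9] 0.65
  mask 791 0.57 pct2/98 [[313.0, -300.0, 11.0], [368.0, -245.0, 57.0]]
```

View pics/scene0.png

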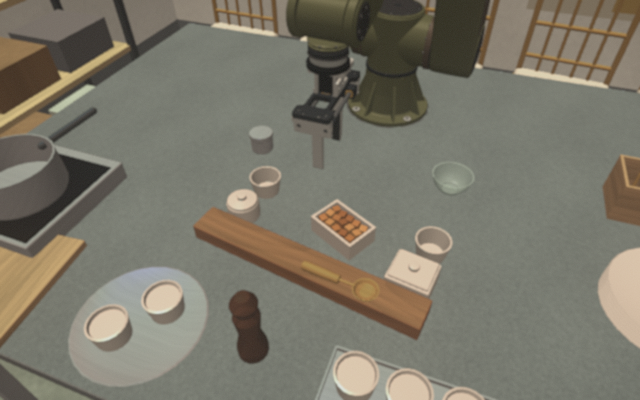

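```bash
python3 - <<'E'
import cv2,numpy as np
for s,r in(("dish",((572.6,41.1),(122.2,83.4),63.3)),("dish_side",((569,39.6),(123.3,81.5),63.6)),("riser",((697.5,-2.9),(520.8,75.8),81.84)),("stop",((654.9,211.3),(90.2,78.1),81.2))):
    print(s,cv2.boxPoints(r).round(0).tolist())
E
```

```text
dish [[508.0, 5.0], [582.0, -32.0], [637.0, 77.0], [563.0, 114.0]]
dish_side [[505.0, 2.0], [578.0, -34.0], [633.0, 77.0], [560.0, 113.0]]
riser [[623.0, -255.0], [698.0, -266.0], [772.0, 249.0], [697.0, 260.0]]
stop [[609.0, 173.0], [687.0, 161.0], [700.0, 250.0], [623.0, 262.0]]
```

The scene picture shows the dish at about (343,228), askew. The riser runs (200,225)–(425,315), the stop is at (412,270) on the left (+y) end, and the crock is at (242,203). All of this agrees with the measured positions. I estimate the riser yaw at about -8.3° and the dish yaw at about -26.5°. Next I turn the jaws parallel to the riser, half open, and move in behind the dish.

Emit:
send_rows --plan '[{"travel":[0,0,0],"delta_rot":[0,0,10],"fingers":-0.28},{"travel":[0,0,0],"delta_rot":[0,0,10],"fingers":-0.28},{"travel":[0,0,0],"delta_rot":[0,0,10],"fingers":-0.28},{"travel":[0,0,0],"delta_rot":[0,0,10],"fingers":-0.28},{"travel":[0,0,0],"delta_rot":[0,0,10],"fingers":-0.28},{"travel":[0,0,0],"delta_rot":[0,0,10],"fingers":-0.28},{"travel":[0,0,0],"delta_rot":[0,0,10],"fingers":-0.28},{"travel":[0,0,0],"delta_rot":[0,0,10],"fingers":-0.28},{"travel":[0,0,0],"delta_rot":[0,0,10],"fingers":-0.28},{"travel":[0,0,0],"delta_rot":[0,0,8.3],"fingers":-0.28},{"travel":[-24,-14,0],"delta_rot":[0,0,0],"fingers":-0.28},{"travel":[-24,-14,0],"delta_rot":[0,0,0],"fingers":-0.28},{"travel":[-24,-15,0],"delta_rot":[0,0,0],"fingers":-0.28},{"travel":[0,0,0],"delta_rot":[0,0,0],"fingers":-0.28},{"travel":[0,0,0],"delta_rot":[0,0,0],"fingers":-0.28},{"travel":[0,0,0],"delta_rot":[0,0,0],"fingers":-0.28}]'

```text
clock: 3.7
eef_pos: [485.4, 52.5, 224.3]
eef_rot: [3.142, 0.0, -0.145]
wrist_force: [-0.2, 0.0, -0.6]
finger_gap: 60.0
```

```bash
cat >> h.py <<'E'
from scipy.spatial.transform import Rotation as Ro
def wrist(n=None):
    s=manip.read_state(); c=camera("wrist"); B=np.eye(4); B[:3,:3]=Ro.from_euler("xyz",s["eef_rot"]).as_matrix(); B[:3,3]=s["eef_pos"]
    T=B@np.array(c["tool_from_camera"]); 
    if n: save(c,n)
    return s,c,T,cloud(c,T)
def fit(c,P,cam,names=(("dish",39,50),("riser",36,45),("stop",42,70))):
    for o,a,b in names:
        for g in masks_of(o,cam)[:1]:
            m=cv2.erode(g["region"].astype(np.uint8),np.ones((3,3)))>0
            Q=P[m&(c["z_map"]>0)]; S=Q[(Q[:,2]>a)&(Q[:,2]<b)]
            if len(S)>20:
                r=cv2.minAreaRect(S[:,:2].astype(np.float32)); print(cam,o,round(g["confidence"],2),[np.round(x,1) for x in r],cv2.boxPoints(r).round(0).tolist(),"z",np.median(S[:,2]).round(1))
def st():
    s=manip.read_state(); print(round(s["clock"],2),s["eef_pos"].round(1),np.degrees(s["eef_rot"]).round(2),"F",np.round(s["wrist_force"],1),"gap",round(s["finger_gap"],1))
E
python3 - <<'E'
from h import *
st(); s,c,T,P=wrist("w1.png"); fit(c,P,"wrist")
E
```

```text
3.7 [485.4  52.5 224.3] [ 1.80e+02  1.00e-02 -8.33e+00] F [-0.2  0.  -0.6] gap 60.0
wrist dish 0.81 [array([570.2,  43.6]), array([117.5,  77.5]), np.float64(63.2)] [[509.0, 9.0], [578.0, -26.0], [631.0, 79.0], [562.0, 114.0]] z 43.7
wrist riser 0.91 [array([661.6,   4.6]), array([513.7,   6.7]), np.float64(81.6)] [[621.0, -249.0], [627.0, -250.0], [703.0, 258.0], [696.0, 259.0]] z 38.9
wrist stop 0.88 [array([649.2, 212.6]), array([88.1, 78.9]), np.float64(81.6)] [[604.0, 175.0], [682.0, 163.0], [695.0, 250.0], [617.0, 262.0]] z 54.3
```

View pics/w1.png

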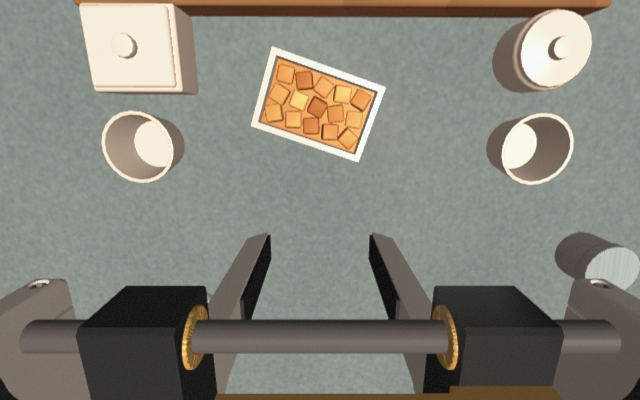

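The wrist picture shows the dish with its corners near (273,47), (384,87), (358,161) and (252,127). The stop is upper left, the crock upper right, and the riser edge runs level along the top, so the gripper is parallel to it. Next I lower the fingers.

Emit:
send_rows --plan '[{"travel":[0,-3,28],"delta_rot":[0,0,0],"fingers":-0.28},{"travel":[0,0,28],"delta_rot":[0,0,0],"fingers":-0.28},{"travel":[0,0,28],"delta_rot":[0,0,0],"fingers":-0.28},{"travel":[0,0,28],"delta_rot":[0,0,0],"fingers":-0.28},{"travel":[0,0,28],"delta_rot":[0,0,0],"fingers":-0.28},{"travel":[0,0,28],"delta_rot":[0,0,0],"fingers":-0.28},{"travel":[0,0,28],"delta_rot":[0,0,0],"fingers":-0.28},{"travel":[0,0,0],"delta_rot":[0,0,0],"fingers":-0.28}]'

```text
clock: 4.9
eef_pos: [484.4, 55.8, 27.0]
eef_rot: [3.141, 0.003, -0.145]
wrist_force: [0.6, 0.4, 1.0]
finger_gap: 60.1
```

Emit:
send_rows --plan '[{"travel":[8,0,0],"delta_rot":[0,0,0],"fingers":-0.28},{"travel":[6,0,0],"delta_rot":[0,0,0],"fingers":-0.28},{"travel":[4,0,0],"delta_rot":[0,0,0],"fingers":-0.28},{"travel":[4,0,0],"delta_rot":[0,0,0],"fingers":-0.28},{"travel":[4,0,0],"delta_rot":[0,0,0],"fingers":-0.28},{"travel":[4,0,0],"delta_rot":[0,0,0],"fingers":-0.28},{"travel":[4,0,0],"delta_rot":[0,0,0],"fingers":-0.28},{"travel":[4,0,0],"delta_rot":[0,0,0],"fingers":-0.28},{"travel":[4,0,0],"delta_rot":[0,0,0],"fingers":-0.28},{"travel":[4,0,0],"delta_rot":[0,0,0],"fingers":-0.28},{"travel":[4,0,0],"delta_rot":[0,0,0],"fingers":-0.28},{"travel":[4,0,0],"delta_rot":[0,0,0],"fingers":-0.28}]'

```text
clock: 6.4
eef_pos: [539.1, 48.1, 28.4]
eef_rot: [3.142, -0.0, -0.145]
wrist_force: [-1.4, -1.5, -0.4]
finger_gap: 59.9
```

```bash
python3 - <<'E'
from h import *
st(); s,c,T,P=wrist("w2.png"); fit(c,P,"wrist")
c=camera("side"); T=np.array(c["world_from_camera"]); fit(c,cloud(c,T),"side")
E
```

```text
6.4 [539.1  48.1  28.4] [180.   -0.   -8.3] F [-1.4 -1.5 -0.4] gap 59.9
wrist dish 0.86 [array([593.5,  49.6]), array([120.3,  80.3]), np.float64(76.9)] [[541.0, 0.0], [619.0, -18.0], [646.0, 99.0], [568.0, 117.0]] z 43.8
wrist riser 0.77 [array([651.4, -45.2]), array([114.2,   0.7]), np.float64(81.7)] [[643.0, -102.0], [643.0, -102.0], [660.0, 11.0], [659.0, 11.0]] z 36.4
wrist stop 0.81 [array([634.3, 170.9]), array([12.1, 62.4]), np.float64(70.4)] [[603.0, 176.0], [662.0, 155.0], [666.0, 166.0], [607.0, 187.0]] z 45.9
side dish 0.55 [array([334.7, 239.1]), array([91.5, 95.8]), np.float64(30.9)] [[271.0, 257.0], [320.0, 175.0], [399.0, 221.0], [349.0, 304.0]] z 43.5
side riser 0.79 [array([690.8,  -6.1]), array([516.7,  68.4]), np.float64(81.7)] [[620.0, -257.0], [687.0, -267.0], [762.0, 245.0], [694.0, 254.0]] z 38.1
side stop 0.84 [array([648.1, 206.2]), array([83.2, 73.7]), np.float64(80.7)] [[605.0, 171.0], [678.0, 159.0], [691.0, 241.0], [619.0, 253.0]] z 52.0
```

View pics/w2.png

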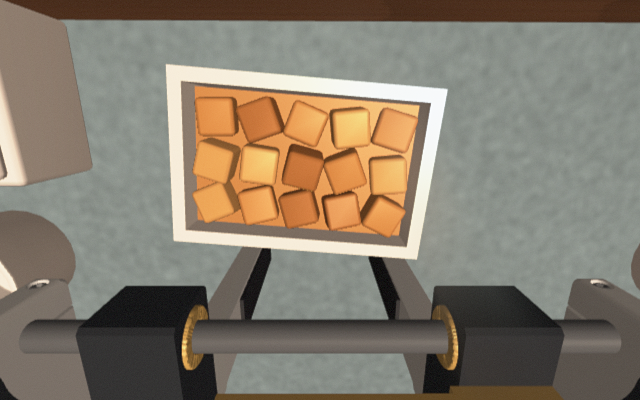

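The wrist picture shows the dish's corners at (167,66), (446,90), (416,258) and (174,240). It has turned most of the way to parallel (77° against 81.7°), and the right finger is in contact. I keep pushing.

Emit:
send_rows --plan '[{"travel":[4,0,0],"delta_rot":[0,0,0],"fingers":-0.28},{"travel":[4,0,0],"delta_rot":[0,0,0],"fingers":-0.28},{"travel":[4,0,0],"delta_rot":[0,0,0],"fingers":-0.28},{"travel":[4,0,0],"delta_rot":[0,0,0],"fingers":-0.28},{"travel":[3,0,0],"delta_rot":[0,0,0],"fingers":-0.28},{"travel":[3,0,0],"delta_rot":[0,0,0],"fingers":-0.28},{"travel":[3,0,0],"delta_rot":[0,0,0],"fingers":-0.28},{"travel":[2,0,0],"delta_rot":[0,0,0],"fingers":-0.28},{"travel":[2,0,0],"delta_rot":[0,0,0],"fingers":-0.28},{"travel":[2,0,0],"delta_rot":[0,0,0],"fingers":-0.28},{"travel":[0,0,0],"delta_rot":[0,0,0],"fingers":-0.28}]'

```text
clock: 8.18
eef_pos: [569.8, 43.6, 28.4]
eef_rot: [-3.142, -0.001, -0.145]
wrist_force: [-1.1, -0.1, -0.5]
finger_gap: 60.1
```

```bash
python3 - <<'E'
from h import *
st(); s,c,T,P=wrist("w3.png"); fit(c,P,"wrist")
E
```

```text
8.18 [569.8  43.6  28.4] [-1.80e+02 -4.00e-02 -8.31e+00] F [-1.1 -0.1 -0.5] gap 60.1
wrist dish 0.79 [array([620.2,  48.9]), array([119.9,  79.5]), np.float64(81.7)] [[572.0, -5.0], [651.0, -16.0], [668.0, 102.0], [589.0, 114.0]] z 43.7
wrist riser 0.85 [array([678.2,  27.3]), array([283.5,  30.9]), np.float64(81.4)] [[642.0, -111.0], [672.0, -115.0], [715.0, 165.0], [684.0, 170.0]] z 39.3
wrist stop 0.79 [array([644.2, 172. ]), array([12.7, 77.5]), np.float64(76.9)] [[605.0, 175.0], [681.0, 157.0], [683.0, 169.0], [608.0, 187.0]] z 46.9
```

Emit:
send_rows --plan '[{"travel":[2,0,0],"delta_rot":[0,0,0],"fingers":-0.28},{"travel":[1,0,0],"delta_rot":[0,0,0],"fingers":-0.28},{"travel":[1,0,0],"delta_rot":[0,0,0],"fingers":-0.28},{"travel":[1,0,0],"delta_rot":[0,0,0],"fingers":-0.28}]'

```text
clock: 8.88
eef_pos: [574.3, 43.0, 28.5]
eef_rot: [3.142, 0.001, -0.145]
wrist_force: [-5.1, 0.5, 3.9]
finger_gap: 60.2
```

Emit:
send_rows --plan '[{"travel":[1,0,0],"delta_rot":[0,0,0],"fingers":-0.28},{"travel":[0,0,0],"delta_rot":[0,0,0],"fingers":-0.28}]'

```text
clock: 9.12
eef_pos: [574.5, 43.0, 28.5]
eef_rot: [3.141, 0.003, -0.145]
wrist_force: [-12.0, 2.2, 9.2]
finger_gap: 60.2
```

Emit:
send_rows --plan '[{"travel":[0.8,0,0],"delta_rot":[0,0,0],"fingers":-0.28},{"travel":[0,0,0],"delta_rot":[0,0,0],"fingers":-0.28}]'

```text
clock: 9.38
eef_pos: [574.6, 43.0, 28.5]
eef_rot: [3.141, 0.005, -0.145]
wrist_force: [-18.7, 1.9, 13.9]
finger_gap: 60.1
```

```bash
python3 - <<'E'
from h import *
st(); s,c,T,P=wrist("w4.png"); fit(c,P,"wrist")
E
```

```text
9.38 [574.6  43.   28.5] [179.98   0.26  -8.29] F [-18.7   1.9  13.9] gap 60.1
wrist dish 0.58 [array([625. ,  48.2]), array([119.6,  79.8]), np.float64(81.6)] [[577.0, -5.0], [656.0, -17.0], [673.0, 102.0], [594.0, 113.0]] z 43.8
wrist riser 0.58 [array([680.5,  27. ]), array([287.1,  35.4]), np.float64(81.5)] [[642.0, -112.0], [677.0, -118.0], [719.0, 166.0], [684.0, 172.0]] z 39.3
wrist stop 0.8 [array([642.1, 171.3]), array([19.8, 80.5]), np.float64(68.4)] [[601.0, 177.0], [676.0, 147.0], [683.0, 166.0], [608.0, 195.0]] z 47.1
```

View pics/w4.png

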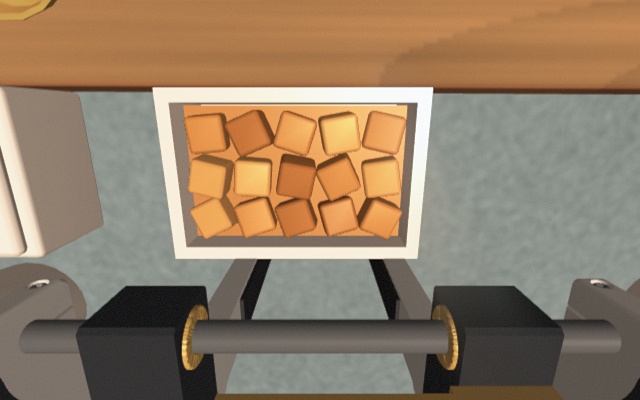

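The picture shows the dish's back rim along the riser edge with no table visible between them (row ~88, columns 153–433). Both fitted angles agree to 0.1°, and a 19 N push was held. I back off, lift clear, go round to the right-hand end and turn the jaws by 90°.

Emit:
send_rows --plan '[{"travel":[-10,0,0],"delta_rot":[0,0,0],"fingers":-0.28},{"travel":[-20,0,0],"delta_rot":[0,0,0],"fingers":-0.28},{"travel":[0,0,-35],"delta_rot":[0,0,0],"fingers":0.36},{"travel":[0,0,-35],"delta_rot":[0,0,0],"fingers":0.36},{"travel":[0,27,0],"delta_rot":[0,0,0],"fingers":0.36},{"travel":[0,27,0],"delta_rot":[0,0,0],"fingers":0.36},{"travel":[0,28,0],"delta_rot":[0,0,0],"fingers":0.36},{"travel":[0,0,0],"delta_rot":[0,0,-10],"fingers":0.36},{"travel":[0,0,0],"delta_rot":[0,0,-10],"fingers":0.36},{"travel":[0,0,0],"delta_rot":[0,0,-10],"fingers":0.36},{"travel":[0,0,0],"delta_rot":[0,0,-10],"fingers":0.36},{"travel":[0,0,0],"delta_rot":[0,0,-10],"fingers":0.36},{"travel":[0,0,0],"delta_rot":[0,0,-10],"fingers":0.36},{"travel":[0,0,0],"delta_rot":[0,0,-10],"fingers":0.36},{"travel":[0,0,0],"delta_rot":[0,0,-10],"fingers":0.36},{"travel":[0,0,0],"delta_rot":[0,0,-10],"fingers":0.36},{"travel":[0,38,0],"delta_rot":[0,0,0],"fingers":0.36},{"travel":[0,38,0],"delta_rot":[0,0,0],"fingers":0.36},{"travel":[0,0,0],"delta_rot":[0,0,0],"fingers":0.36}]'

```text
clock: 11.95
eef_pos: [611.2, -45.4, 97.9]
eef_rot: [3.141, 0.0, 1.426]
wrist_force: [-1.0, -0.4, -0.0]
finger_gap: 29.7
```

```bash
python3 - <<'E'
from h import *
st(); s,c,T,P=wrist("w5.png"); fit(c,P,"wrist")
E
```

```text
11.95 [611.2 -45.4  97.9] [179.95   0.    81.69] F [-1.  -0.4 -0. ] gap 29.7
wrist dish 0.9 [array([624.7,  43.7]), array([111. ,  79.4]), np.float64(82.2)] [[578.0, -6.0], [656.0, -17.0], [672.0, 93.0], [593.0, 104.0]] z 43.6
wrist riser 0.57 [array([684.2, -60.6]), array([301.5,  69.4]), np.float64(80.9)] [[626.0, -204.0], [695.0, -215.0], [742.0, 83.0], [674.0, 94.0]] z 39.3
```

View pics/w5.png

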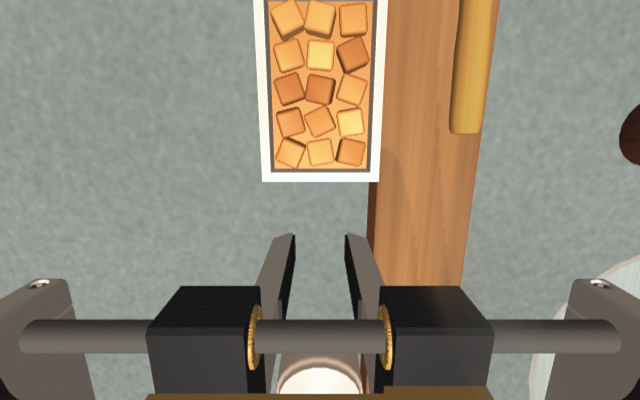

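The picture shows the dish's near end at row ~182, columns 262–380, lying against the riser. The two fingers are behind it and to the riser's left, with nothing between. I lower and push along the riser, with a slight drift toward it.

Emit:
send_rows --plan '[{"travel":[0,0,23],"delta_rot":[0,0,0],"fingers":0.36},{"travel":[0,0,23],"delta_rot":[0,0,0],"fingers":0.36},{"travel":[0,0,23],"delta_rot":[0,0,0],"fingers":0.36},{"travel":[0,0,0],"delta_rot":[0,0,0],"fingers":0.36},{"travel":[10,0,0],"delta_rot":[0,0,0],"fingers":0.36},{"travel":[8,0,0],"delta_rot":[0,0,0],"fingers":0.36},{"travel":[4,0,0],"delta_rot":[0,0,0],"fingers":0.36},{"travel":[4,0.1,0],"delta_rot":[0,0,0],"fingers":0.36},{"travel":[4,0.1,0],"delta_rot":[0,0,0],"fingers":0.36},{"travel":[4,0.1,0],"delta_rot":[0,0,0],"fingers":0.36},{"travel":[4,0.1,0],"delta_rot":[0,0,0],"fingers":0.36},{"travel":[4,0.1,0],"delta_rot":[0,0,0],"fingers":0.36}]'

```text
clock: 13.65
eef_pos: [616.1, -4.9, 30.0]
eef_rot: [-3.141, 0.002, 1.425]
wrist_force: [-8.5, -10.7, 8.0]
finger_gap: 29.9
```

Emit:
send_rows --plan '[{"travel":[4,0.1,0],"delta_rot":[0,0,0],"fingers":0.36},{"travel":[4,0.1,0],"delta_rot":[0,0,0],"fingers":0.36},{"travel":[4,0.1,0],"delta_rot":[0,0,0],"fingers":0.36},{"travel":[4,0.1,0],"delta_rot":[0,0,0],"fingers":0.36},{"travel":[4,0.1,0],"delta_rot":[0,0,0],"fingers":0.36},{"travel":[4,0.1,0],"delta_rot":[0,0,0],"fingers":0.36},{"travel":[0,0,0],"delta_rot":[0,0,0],"fingers":0.36}]'

```text
clock: 14.52
eef_pos: [620.2, 19.3, 29.8]
eef_rot: [-3.141, 0.001, 1.426]
wrist_force: [-4.8, -6.4, 4.9]
finger_gap: 29.9
```

```bash
python3 - <<'E'
from h import *
st(); s,c,T,P=wrist("w6.png"); fit(c,P,"wrist")
c=camera("scene"); T=np.array(c["world_from_camera"]); fit(c,cloud(c,T),"scene"); save(c,"s6.png")
E
```

```text
14.53 [620.2  19.3  29.8] [-1.7996e+02  7.0000e-02  8.1680e+01] F [-4.8 -6.4  4.9] gap 29.9
wrist dish 0.56 [array([631.2,  85.8]), array([115.1,  79.7]), np.float64(81.5)] [[583.0, 35.0], [662.0, 23.0], [679.0, 137.0], [600.0, 149.0]] z 43.6
wrist riser 0.59 [array([698. ,  28.1]), array([210.7,  69.7]), np.float64(81.6)] [[648.0, -71.0], [717.0, -81.0], [748.0, 127.0], [679.0, 137.0]] z 39.3
scene dish 0.85 [array([634.6,  86.2]), array([120.7,  81.8]), np.float64(81.5)] [[585.0, 33.0], [666.0, 20.0], [684.0, 140.0], [603.0, 152.0]] z 44.0
scene riser 0.8 [array([698.2,  -1.1]), array([517.2,  69.6]), np.float64(81.3)] [[625.0, -251.0], [693.0, -262.0], [772.0, 249.0], [703.0, 260.0]] z 40.0
scene stop 0.89 [array([657.1, 213.4]), array([85.5, 74. ]), np.float64(82.4)] [[615.0, 176.0], [688.0, 166.0], [699.0, 251.0], [626.0, 261.0]] z 54.6
```

Emit:
send_rows --plan '[{"travel":[4,0,0],"delta_rot":[0,0,0],"fingers":0.36},{"travel":[4,0,0],"delta_rot":[0,0,0],"fingers":0.36},{"travel":[4,0,0],"delta_rot":[0,0,0],"fingers":0.36},{"travel":[2,0,0],"delta_rot":[0,0,0],"fingers":0.36},{"travel":[2,0,0],"delta_rot":[0,0,0],"fingers":0.36},{"travel":[1,0,0],"delta_rot":[0,0,0],"fingers":0.36},{"travel":[1,0,0],"delta_rot":[0,0,0],"fingers":0.36},{"travel":[0,0,0],"delta_rot":[0,0,0],"fingers":0.36}]'

```text
clock: 15.92
eef_pos: [623.0, 37.2, 29.8]
eef_rot: [-3.141, 0.001, 1.426]
wrist_force: [-3.5, -5.2, 3.7]
finger_gap: 30.1
```

Emit:
send_rows --plan '[{"travel":[1,0,0],"delta_rot":[0,0,0],"fingers":0.36},{"travel":[1,0,0],"delta_rot":[0,0,0],"fingers":0.36}]'

```text
clock: 16.18
eef_pos: [623.3, 39.0, 29.7]
eef_rot: [-3.141, 0.001, 1.425]
wrist_force: [-3.6, -6.5, 2.9]
finger_gap: 30.0
```

Emit:
send_rows --plan '[{"travel":[1,0,0],"delta_rot":[0,0,0],"fingers":0.36},{"travel":[1,0,0],"delta_rot":[0,0,0],"fingers":0.36}]'

```text
clock: 16.42
eef_pos: [623.6, 41.0, 29.8]
eef_rot: [-3.141, 0.001, 1.426]
wrist_force: [-4.7, -11.8, 5.6]
finger_gap: 29.6
```

Emit:
send_rows --plan '[{"travel":[1,0,0],"delta_rot":[0,0,0],"fingers":0.36},{"travel":[0,0,0],"delta_rot":[0,0,0],"fingers":0.36}]'

```text
clock: 16.68
eef_pos: [623.5, 41.0, 29.8]
eef_rot: [-3.141, 0.003, 1.425]
wrist_force: [-4.7, -12.4, 4.6]
finger_gap: 30.2
```

Emit:
send_rows --plan '[{"travel":[1,0,0],"delta_rot":[0,0,0],"fingers":0.36},{"travel":[0,0,0],"delta_rot":[0,0,0],"fingers":0.36}]'

```text
clock: 16.92
eef_pos: [623.5, 41.0, 29.8]
eef_rot: [-3.141, 0.004, 1.425]
wrist_force: [-7.4, -20.2, 6.5]
finger_gap: 30.1
```

Emit:
send_rows --plan '[{"travel":[-2,0,0],"delta_rot":[0,0,0],"fingers":0.36},{"travel":[-8,0,0],"delta_rot":[0,0,0],"fingers":0.36},{"travel":[-25,0,0],"delta_rot":[0,0,0],"fingers":0.36},{"travel":[0,0,-50],"delta_rot":[0,0,0],"fingers":0.36},{"travel":[0,0,-50],"delta_rot":[0,0,0],"fingers":0.36},{"travel":[0,0,-50],"delta_rot":[0,0,0],"fingers":0.36},{"travel":[-30,0,-20],"delta_rot":[0,0,0],"fingers":0.36},{"travel":[0,0,0],"delta_rot":[0,0,0],"fingers":0.36},{"travel":[0,0,0],"delta_rot":[0,0,0],"fingers":0.36}]'

```text
clock: 18.05
eef_pos: [614.3, -20.2, 198.4]
eef_rot: [-3.14, -0.0, 1.426]
wrist_force: [0.0, -0.2, -0.2]
finger_gap: 29.8
```

```bash
python3 - <<'E'
from h import *
st(); s,c,T,P=wrist("w7.png"); fit(c,P,"wrist"); w=c["color"]
c=camera("scene"); T=np.array(c["world_from_camera"]); P=cloud(c,T); fit(c,P,"scene"); 
im=c["color"][180:330,260:460]; im=cv2.resize(im,None,fx=4,fy=4,interpolation=cv2.INTER_CUBIC); cv2.imwrite("pics/s7.png",im[:,:,::-1])
for o in("ramekin_l","ramekin_r","bowl","pot"):
    print(o,[tf(T,g["at"]).round(1).tolist() for g in tip_of(o,"scene")[:2]])
E
```

```text
18.05 [614.3 -20.2 198.4] [-1.7992e+02 -1.0000e-02  8.1690e+01] F [ 0.  -0.2 -0.2] gap 29.8
wrist dish 0.74 [array([633.5, 102.7]), array([103.9,  79.9]), np.float64(81.5)] [[586.0, 57.0], [665.0, 45.0], [681.0, 148.0], [602.0, 160.0]] z 43.7
wrist riser 0.96 [array([684.7, -55. ]), array([401.8,  69. ]), np.float64(81.1)] [[619.0, -248.0], [688.0, -259.0], [750.0, 138.0], [682.0, 149.0]] z 39.4
scene dish 0.84 [array([638.3, 107.8]), array([114.2,  80.4]), np.float64(80.9)] [[590.0, 58.0], [669.0, 45.0], [687.0, 158.0], [608.0, 171.0]] z 43.8
scene riser 0.83 [array([ 6.98e+02, -5.00e-01]), array([516.1,  70. ]), np.float64(81.4)] [[625.0, -250.0], [694.0, -261.0], [771.0, 249.0], [702.0, 260.0]] z 40.0
scene stop 0.68 [array([656.6, 213.1]), array([86.3, 75.3]), np.float64(81.0)] [[613.0, 176.0], [687.0, 165.0], [701.0, 250.0], [626.0, 262.0]] z 54.7
ramekin_l [[558.9, 234.0, 1.7], [492.7, -179.2, -1.6]]
ramekin_r [[558.9, 234.0, 1.7], [492.7, -179.2, -1.6]]
bowl [[333.7, 242.1, 1.3]]
pot [[557.2, 236.7, 1.2], [342.0, -268.7, 3.2]]
```

View pics/w7.png

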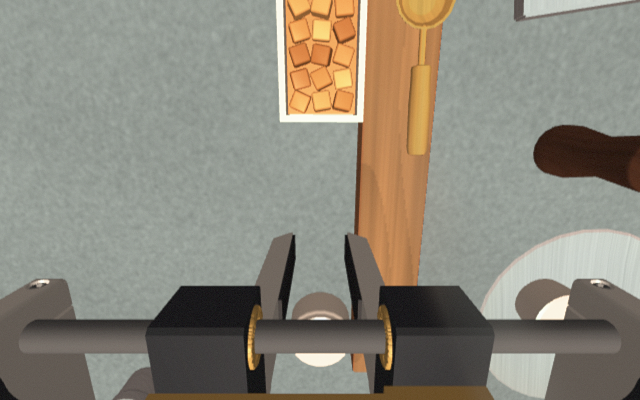

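View pics/s7.png

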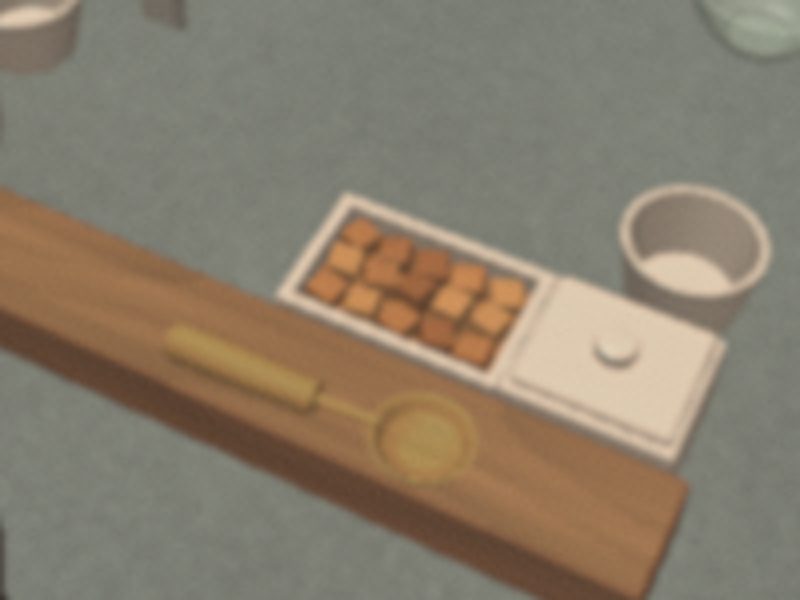

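The wrist picture shows the dish's near end at row ~120 and its long rim against the riser (column ~362). The scene crop shows it butted against both the riser and the stop, with the spoon and ramekin undisturbed. I want one higher, direct look at both seams.

Emit:
send_rows --plan '[{"travel":[0,-35,-20],"delta_rot":[0,0,0],"fingers":0.36},{"travel":[30,-35,0],"delta_rot":[0,0,0],"fingers":0.36},{"travel":[40,0,0],"delta_rot":[0,0,0],"fingers":0.36},{"travel":[0,0,0],"delta_rot":[0,0,0],"fingers":0.36},{"travel":[0,0,0],"delta_rot":[0,0,0],"fingers":0.36}]'

```text
clock: 19.27
eef_pos: [555.5, 58.4, 219.3]
eef_rot: [-3.141, 0.0, 1.426]
wrist_force: [0.4, 0.3, 0.0]
finger_gap: 30.0
```

```bash
python3 - <<'E'
from h import *
st(); s,c,T,P=wrist(); fit(c,P,"wrist")
im=cv2.resize(c["color"][0:230,240:520],None,fx=2.6,fy=2.6,interpolation=cv2.INTER_CUBIC); cv2.imwrite("pics/w8.png",im[:,:,::-1])
E
```

```text
19.27 [555.5  58.4 219.3] [-1.7999e+02  1.0000e-02  8.1710e+01] F [0.4 0.3 0. ] gap 30.0
wrist dish 0.85 [array([634.1, 110.1]), array([118.4,  79.3]), np.float64(81.6)] [[586.0, 57.0], [665.0, 46.0], [682.0, 163.0], [604.0, 174.0]] z 43.6
wrist riser 0.91 [array([702.8,  64.9]), array([311.3,  68.5]), np.float64(81.3)] [[645.0, -84.0], [713.0, -94.0], [760.0, 214.0], [692.0, 224.0]] z 39.3
wrist stop 0.66 [array([647.3, 198.4]), array([57.5, 78.6]), np.float64(81.4)] [[604.0, 176.0], [682.0, 164.0], [690.0, 221.0], [613.0, 233.0]] z 54.3
```

View pics/w8.png

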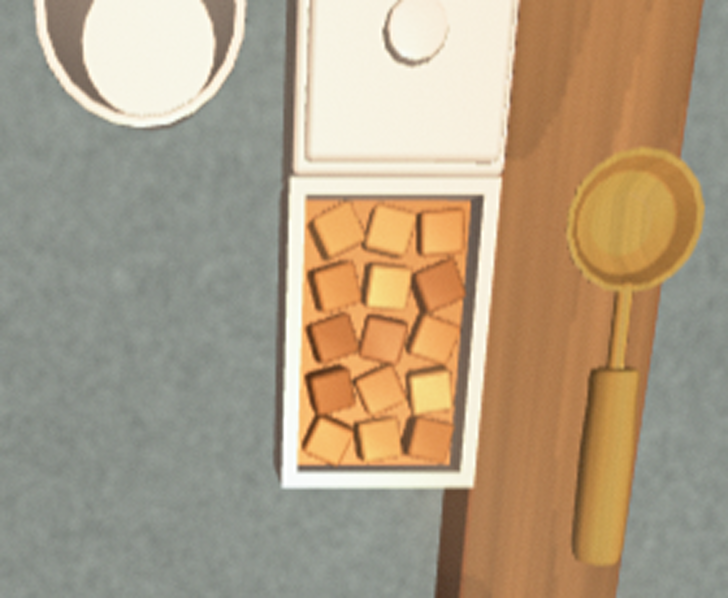

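The picture shows the dish flush against the riser's face along its whole side (about (500,180) to (475,487)). Its end meets the stop at row ~176, with no table showing at either seam, and the yaw agrees (81.6° against 81.3–81.4°). I hand in.

```bash
python3 -c "
from h import *
print(manip.sign_off())"
```

```text
the job is handed in; nothing more can be done
None
```

The dish is flat against the front of the riser with its end against the square lidded dish, and I handed the job in at about 19 s.

- **Push to the riser:** I pushed the long side with the half-open fingers held parallel to the riser. This turned the dish square and pressed it against the front face, where it stalled at about 19 N.
- **Push to the stop:** I then lifted clear, went round to the right-hand end and pushed the dish along the riser into the stop. It stalled at about 20 N with no further movement. The fingers then withdrew and touched nothing.
- **Last checks:** The final pictures show no gap at either seam. The dish is aligned to within about 0.3° of both the riser and the stop.
- **Things to leave alone:** The ramekins, bowl and pot measured within about 5 mm of where they started, roughly the network's own error. The spoon I checked only by eye, and it looked undisturbed.
- **Disagreements:** The cameras differed by up to about 5 mm in absolute position, so I relied on contact forces and relative views. The networks also gave a few wrong labels: one dish mask fell on the bowl, and the pot was once reported at a ramekin. I ignored those.

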